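# Hold a block-heater lid with its hinge knuckles lined up

## Robot

A 6-joint arm with a two-finger parallel gripper is mounted at the origin on the work surface. World frame = base frame: x ahead of the robot, y to its left, z up, the work surface at z = 0. Lengths are in m, angles in rad, forces in N, time in s.
With the tool pointing down it reaches from about 0.35 to 1 m from the base axis. Payload 7.1 kg.
Tool frame: the origin (TCP) lies at the very end of the fingers, on their centre line; the grasp point (between the pads) lies 19 mm behind it; z points along the fingers, y is the direction in which the jaws open and shut (so a half turn about z gives the same grasp; the last joint's range is limited). The gripper opens to 85 mm and grips with 20 to 120 N. Pads are 22 mm wide; open, the fingers measure 114 mm over their backs; the gripper's body (76 mm by 85 mm) begins 54 mm behind the grasp point. The pads swing forward as they close: fully open they stand 13 mm farther back than shut.
Start: joints at [-1.131, 0.423, 1.63, -0, 1.089, -0.019], TCP at [0.277, -0.56, 0.231] pointing down, gripper open.
Joint ranges: [-3, 3], [-0.9, 2.11], [0.09, 2.58], [-1.31, 4.45], [0.11, 2.69], [-2.54, 2.54]. Speed limits (rad/s): [2.39, 2.39, 3.01, 3.14, 3.14, 3.14].

## Interface

Orientations are given as a unit quaternion [x, y, z, w].
In Python, from plant import manip gives the robot as it stands.
- The arm moves only by the shell command python3 -m pendant 'ROWS'. ROWS is JSON, a list of rows, each a list of 5 numbers: the closure in counts, from 0 (fully open) to 255 (shut), then the shift along the world's x, y, z in cm, then the turn about the world's z in degrees. In form: [[hand, tx, ty, tz, roll], ...]. A call has 1 to 10 rows; each row is the pose to reach, as a shift and turn from the pose commanded when the call began; what a row does not reach only later rows make up. A row lasts 1/12 s, in which the tool goes at most 41.7 mm and 7.16 degrees, less where a joint would pass 70% of its speed; a pose out of reach is approached as far as the arm can. A call with a gripper value outside its range is refused whole. The fingers move at their own pace and stop on an object; the grip force is fixed at half the most. Time passes only in rows, so rows that repeat a pose let the fingers close. It gives the time, the measured TCP pose, the force and the opening at its end, in the units of the state.
- manip.observe(): the state, without advancing time (a new reading comes with each control period).
- manip.snapshot(name): name is "scene" or "side" or "wrist"; returns a dict with "pixels" (400x640x3 uint8, red, green, blue), "depth" (400x640 float32, m along the optical axis (not along the pixel's ray), 0 where there is no reading), "mtx" (3x3 intrinsics, pixels), "distortion" ([k1, k2, p1, p2, k3] as OpenCV has them; the pictures are not rectified), "rvec" (rotation vector, rad) and "tvec" (3), from world to camera coordinates, as OpenCV has them. Camera axes: x right, y down, z forward; pixel columns grow to the right and rows downward; lengths in m; the calibration is good to about 2 mm. A picture is of the moment at which its call begins.
- manip.finish_job(): hands the job in, once; it reports no verdict.
The state is a dict: "t": time; "joint_positions": joint angles; "joint_vel": joint speeds; "joint_torque": joint torques, N m; "position": TCP position; "orientation": TCP orientation; "contact_force": force on the tool from outside, world axes, zero at the start; "torque": the same for the moment, N m; "gripper_width": opening from 0.0 (shut) to 1.0 (fully open).
Only numpy, scipy, OpenCV 4.12 (cv2) and the standard library are available. Lean on these libraries where they do the work, as an engineer would, in place of code of your own. Each camera call takes 0.05 s, during which the arm holds its last target.

## Task

The metal lid of the block heater lies loose on the bench and has to be hung. Pick it up by its black grip, set its hinge knuckle gently into the gap between the two knuckles on the heater so that the holes line up in one straight bore, with the lid level and over the heater's wells. Finish while still holding it there, still and carried by the gripper alone, touching no part of the heater, so that a colleague can push the hinge pin through; leave everything else on the bench where it is.

Things in the scene. Friction and masses are not known exactly. Their poses are not given: they have to be found in the camera images.
- lid: loose aluminium lid, 0.25 to 0.42 kg, lying flat on the bench: plate 130 (x) x 120 (y) x 6 mm, a tubular hinge knuckle in the middle of its +x edge, an upright black grip on top. Origin: centre of the plate's underside; x points to the hinge edge, y along the hinge, z up
- lid_bore (a point): centre of the hole of the lid's knuckle, 82 mm from the lid's origin along x, 12 mm above its underside; axes as the lid's, the hole runs along y. Knuckle: 24 mm outside, 13 mm hole, 40 mm long, its underside flush with the plate's
- lid_grip (a point): point in the lid's grip, 10 mm from the lid's origin along x, 30 mm above its underside (24 mm above the plate's top, 10 mm below the grip's top); axes as the lid's. Grip: 60 (x) x 14 (y) x 34 mm high, to be pinched across its 14 mm; the centre of mass lies nearly under it
- heater: fixed white block heater, 215 (x) x 160 (y) mm; flat top rim 85 mm high round a shallow recess with tube wells (110 x 100 mm) centred on the origin. Origin: on the bench under the recess's centre; x points to its hinge edge, z up. With the holes lined up and the lid level, the lid's underside is 97 mm above the bench, 10 mm or more clear of the heater
- heater_bore (a point): mid-gap on the axis of the heater's two knuckles, 82 mm from its origin along x, 109 mm above the bench; axes as the heater's, holes along y. Knuckles: 24 mm outside, 13 mm hole, 20 mm long each, tops 121 mm high, 48 mm gap between them (4 mm play at each end of the lid's), open from above and from -x; the foot in the gap is 87 mm high
- pin: steel hinge pin, 7 mm thick, 106 mm long with a 12 mm head, lying on the bench; origin under its middle. A colleague will use it afterwards: leave it
- screwdriver: screwdriver lying on the bench (bystander); origin under it
- tape: roll of paper tape lying flat, 76 mm across, 24 mm high (bystander); origin under its centre
- reagent: amber bottle, 70 mm across, 150 mm high (bystander); origin under its centre
- beaker: glass beaker, 72 mm across, 95 mm high (bystander); origin under its centre
- flask: conical flask, 84 mm across, 118 mm high (bystander); origin under its centre
- jar: white jar, 56 mm across, 60 mm high (bystander); origin under its centre
Things that resemble listed ones, but are neither listed nor needed, are in the scene too. Of the things shaped like the lid, the aluminium one is meant.

How it is judged:
By the outcome, as a careful person would: the job done as asked, in the order asked, and still so for the second after the job is handed in, while the arm keeps its last pose, push and grip.
It also fails if it takes over 48 s, if anything falls off the work surface, if the arm or the gripper's body presses on something with over 40 N, if the wrist force passes 120 N, or if a joint passes its speed limit or range.

## Working session

There is one attempt and no reset: what is moved stays moved. The work goes in short steps, Python scripts to look and compute and a shell command to move; the robot and the scene stay as the last step left them, time stands still between calls to the robot, and variables do not carry over. Pictures are saved under pics/ and viewed, and the job is handed in when it is done.

```bash
ls; mkdir -p pics
cat > h.py <<'E'
import numpy as np, cv2, pickle
from plant import manip
def snap(n,f):
    s=manip.snapshot(n); cv2.imwrite('pics/%s.png'%f,s['pixels'][:,:,::-1]); pickle.dump(s,open('pics/%s.pkl'%f,'wb')); return s
def load(f): return pickle.load(open('pics/%s.pkl'%f,'rb'))
def cloud(s):
    h,w=s['depth'].shape
    u,v=np.meshgrid(np.arange(w),np.arange(h))
    p=cv2.undistortPoints(np.stack([u,v],-1).reshape(-1,1,2).astype(np.float64),s['mtx'],np.array(s['distortion'])).reshape(h,w,2)
    d=s['depth']; c=np.dstack([p[...,0]*d,p[...,1]*d,d])
    R=cv2.Rodrigues(np.array(s['rvec'],float))[0]; t=np.array(s['tvec'],float).reshape(3)
    P=(c-t)@R; P[d<=0]=np.nan; return P
def proj(s,pts):
    return cv2.projectPoints(np.array(pts,float).reshape(-1,1,3),np.array(s['rvec'],float),np.array(s['tvec'],float),s['mtx'],np.array(s['distortion'],float))[0].reshape(-1,2)
E
python3 - <<'E'
from h import *
for n in ['scene','side','wrist']: snap(n,n+'0')
o=manip.observe(); print(o['t'],o['position'],o['orientation'],o['contact_force'],o['gripper_width'])
E
```

```text
pics
0.15 [ 0.27662877 -0.5599716   0.23069934] [ 9.73804976e-01  2.27384025e-01 -1.22958842e-04 -5.99109171e-04] [-0.72359811  0.31702367 -0.0684384 ] 0.997095131929646
```

View pics/scene0.png

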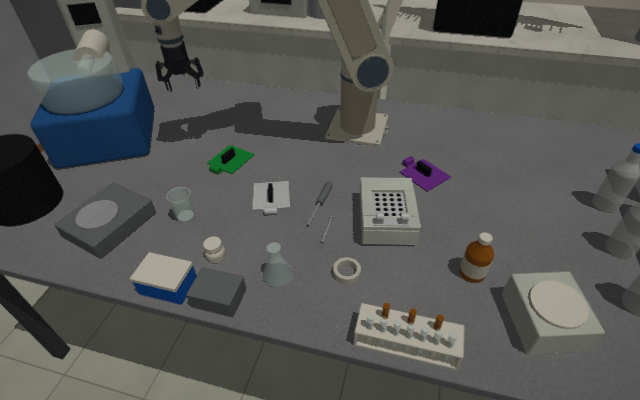

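View pics/side0.png

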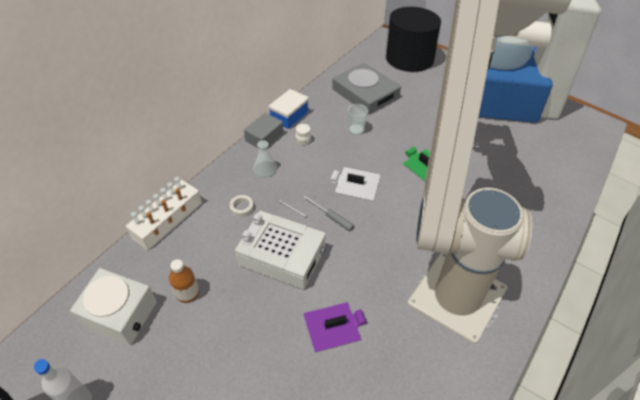

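View pics/wrist0.png

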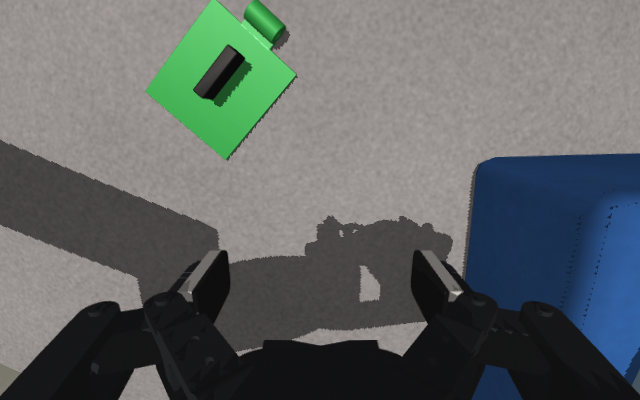

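Three things are lid-shaped in the scene view: green (230,158), white/silver (270,195) and purple (427,172). The uncoloured one at (270,195) fits "aluminium". I'll confirm that in a crop and measure it.

Run:
```python
from h import *
s=load('scene0'); d=load('side0')
a=cv2.resize(s['pixels'][165:230,235:335],None,fx=6,fy=6,interpolation=cv2.INTER_CUBIC)
b=cv2.resize(s['pixels'][165:255,340:440],None,fx=6,fy=6,interpolation=cv2.INTER_CUBIC)
b=b[:390]; cv2.imwrite('pics/crop1.png',np.hstack([a[:, :400],b[:,:400]])[:,:,::-1])
b=cv2.resize(d['pixels'][155:285,230:390],None,fx=5,fy=5,interpolation=cv2.INTER_CUBIC)
cv2.imwrite('pics/crop2.png',b[:600,:,::-1])
for n,im,pts in (('scene',s,[(270,188),(258,203),(285,203),(270,211),(390,205),(365,182),(412,182),(365,238),(378,220),(404,219)]),('side',d,[(344,178),(356,180),(370,188),(335,176),(282,245),(249,232),(258,217)])):
    P=cloud(im)
    for u,v in pts: print(n,u,v,P[v,u].round(4))
```

```text
scene 270 188 [ 0.4789 -0.1926  0.0388]
scene 258 203 [ 0.5248 -0.2205  0.0073]
scene 285 203 [ 0.4977 -0.1376  0.0015]
scene 270 211 [ 0.5609 -0.1642  0.0193]
scene 390 205 [0.5031 0.1989 0.077 ]
scene 365 182 [0.424  0.1084 0.0815]
scene 412 182 [0.3889 0.2506 0.0819]
scene 365 238 [0.6134 0.147  0.0367]
scene 378 220 [0.5935 0.1765 0.0986]
scene 404 219 [0.5809 0.2459 0.1076]
side 344 178 [ 0.5221 -0.1848  0.0059]
side 356 180 [ 0.4743 -0.1842  0.0265]
side 370 188 [ 0.4256 -0.1975  0.0065]
side 335 176 [ 0.5462 -0.1653  0.0173]
side 282 245 [0.482  0.1965 0.0764]
side 249 232 [0.5664 0.238  0.1162]
side 258 217 [0.5793 0.1829 0.1196]
```

View pics/crop1.png

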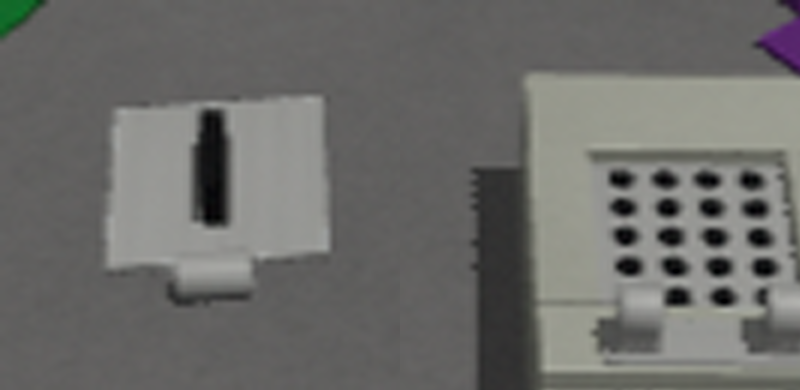

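View pics/crop2.png

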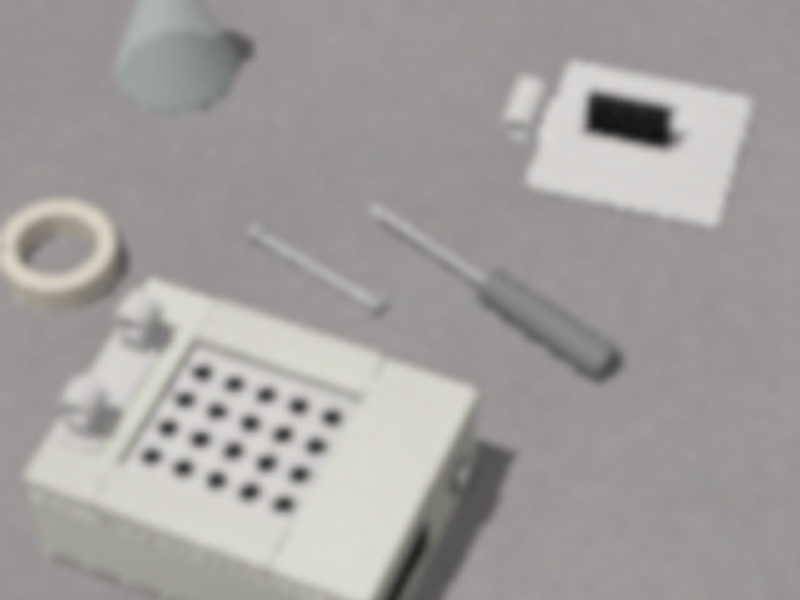

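```bash
cat >> h.py <<'E'
def toppts(P,m,z0,z1):
    q=m&(P[...,2]>z0)&(P[...,2]<z1); return P[q]
def rect(p):
    r=cv2.minAreaRect((p[:,:2]*1000).astype(np.float32)); return r
E
python3 - <<'E'
from h import *
for n in ('scene0','side0'):
    s=load(n);P=cloud(s); px=s['pixels'].astype(int)
    near=(abs(P[...,0]-.47)<.12)&(abs(P[...,1]+.18)<.1)
    br=px.min(-1)
    print(n,np.percentile(br[near],[10,50,80,95]))
    w=near&(br>(np.percentile(br[near],50)*1.25))
    p=P[w&(P[...,2]<.012)]; print('plate',len(p),rect(p),p[:,2].mean())
    k=P[w&(P[...,2]>.013)]; print('knk',len(k),k.mean(0))
    g=near&(px.max(-1)<40)&(P[...,2]>.012); print('grip',P[g].mean(0),rect(P[g]))
    near=(abs(P[...,0]-.5)<.2)&(abs(P[...,1]-.19)<.14)
    p=P[near&(P[...,2]>.08)&(P[...,2]<.09)]; print('rim',len(p),rect(p),p[:,2].mean())
    p=P[near&(P[...,2]>.098)&(P[...,2]<.13)];
    c=cv2.kmeans(p[:,:].astype(np.float32),2,None,(3,50,1e-6),5,cv2.KMEANS_PP_CENTERS)[2]; print('knk',len(p),c)
E
```

```text
scene0 [ 92.  96. 146. 149.]
plate 806 ((470.64166259765625, -197.7949676513672), (138.7452392578125, 123.03667449951172), 19.53058433532715) 0.0048786737160626615
knk 62 [ 0.55344496 -0.16660843  0.0207221 ]
grip [ 0.49393963 -0.18829803  0.03486922] ((487.38043212890625, -191.2062225341797), (56.97785568237305, 10.362776756286621), 20.556297302246094)
rim 1766 ((492.4450988769531, 193.07192993164062), (223.36141967773438, 160.4466094970703), 13.187545776367188) 0.08426639423717748
knk 141 [[0.57550085 0.24604419 0.11278304]
 [0.5914014  0.18007578 0.11330356]]
side0 [147. 151. 204. 210.]
plate 769 ((473.8008728027344, -193.9146270751953), (131.39947509765625, 125.00236511230469), 20.034502029418945) 0.005167312938382523
knk 34 [ 0.54587318 -0.16662713  0.02117591]
grip [ 0.47773873 -0.18655674  0.02751862] ((478.20867919921875, -186.923828125), (46.23009490966797, 11.568068504333496), 20.230146408081055)
rim 2171 ((490.00469970703125, 194.0186309814453), (216.91757202148438, 165.24862670898438), 12.919593811035156) 0.08430849688824513
knk 145 [[0.56766886 0.24904858 0.11424904]
 [0.583614   0.1824303  0.11270412]]
```

Run:
```python
from h import *
s=load('wrist0');R=cv2.Rodrigues(s['rvec'])[0]; c=-R.T@s['tvec'].reshape(3); print('cam',c,'axis',R[2],'xax',R[0],'yax',R[1])
P=cloud(s); print(P[200,320],P[20,320],P[390,320])
```

```text
cam [ 0.33916575 -0.52959892  0.37397983] axis [-0.2473656  -0.12084518 -0.9613567 ] xax [ 0.4428611  -0.89658936 -0.00124834] yax [-0.86179134 -0.42605628  0.27530299]
[ 0.24374264 -0.57608598  0.00111289] [ 0.42730071 -0.4854353   0.00100019] [ 0.28608419 -0.55572141  0.32083789]
```

```bash
python3 -m pendant '[[0,3,7,0,-2],[0,6,14,0,-4],[0,9,21,0,-6],[0,12,28,0,-6],[0,15,35,0,-6],[0,15,35,0,-6],[0,15,35,0,-6],[0,15,35,0,-6],[0,15,35,0,-6],[0,15,35,0,-6]]'
python3 - <<'E'
from h import *
s=snap('wrist','w1'); o=manip.observe(); print(o['t'],o['position'],o['orientation'],o['joint_vel'].round(3))
E
```

```text
t: 0.98
position: [0.428, -0.2055, 0.2312]
orientation: [0.984, 0.178, 0.0, -0.001]
contact_force: [0.9, 0.3, -0.2]
gripper_width: 1.004
1.0333 [ 0.42778531 -0.20688823  0.23127681] [ 9.83946813e-01  1.78461505e-01  3.17330955e-05 -3.98920702e-04] [-0.077  0.01  -0.013 -0.025 -0.    -0.066]
```

View pics/w1.png

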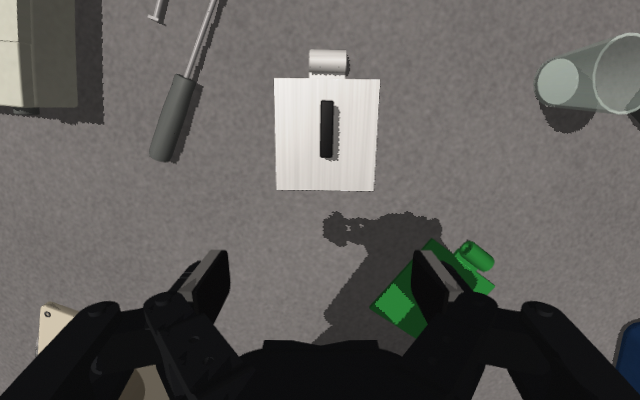

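The brushed-aluminium lid is at (327,130) with its knuckle at (328,61), and the jaws are nearly aligned with it. I'll measure it precisely now that the arm has settled.

```bash
cat >> h.py <<'E'
def meas_lid(s):
    P=cloud(s); px=s['pixels'].astype(int); br=px.min(-1)
    near=(abs(P[...,0]-.48)<.11)&(abs(P[...,1]+.19)<.1)
    w=near&(br>150)&(P[...,2]<.012); p=P[w]; r=rect(p); print('plate',len(p),r,p[:,2].mean())
    g=near&(px.max(-1)<60)&(P[...,2]>.03); pg=P[g]; rg=rect(pg); print('gripTop',len(pg),rg,np.median(pg[:,2]))
    k=P[near&(br>110)&(P[...,2]>.013)]; print('knk',len(k),rect(k),k[:,2].max())
E
python3 - <<'E'
from h import *
s=snap('wrist','w2'); o=manip.observe(); print(o['t'],o['position'],o['orientation'],o['joint_vel'].round(3))
meas_lid(s)
P=cloud(s); print('bench',P[200,270])
E
```

```text
1.0833 [ 0.42729649 -0.20875799  0.23129325] [ 9.84019583e-01  1.78060247e-01 -9.18141353e-05 -8.39525171e-07] [-0.057  0.006 -0.01  -0.013 -0.    -0.024]
plate 10461 ((472.880126953125, -196.05343627929688), (136.16073608398438, 122.28071594238281), 19.314666748046875) 0.006733728899757235
gripTop 47288 ((460.2486572265625, -195.34344482421875), (95.13630676269531, 149.30413818359375), 20.437349319458008) 0.3115114763341986
knk 790 ((487.3358154296875, -165.43795776367188), (47.811981201171875, 155.1544189453125), 84.11302185058594) 0.3099902796296506
bench [ 3.71093794e-01 -1.61014705e-01  2.92276450e-04]
```

Run:
```python
from h import *
s=load('w2');P=cloud(s);px=s['pixels'].astype(int); br=px.min(-1);Z=P[...,2]
near=(abs(P[...,0]-.48)<.12)&(abs(P[...,1]+.19)<.1)&(Z<.06)
p=P[near&(br>150)&(Z>.004)&(Z<.009)]
a=np.radians(19.6)
for nm,p in(('plate',p),('grip',P[near&(px.max(-1)<60)&(Z>.035)&(Z<.045)]),('knk',P[near&(Z>.0125)&(br>100)&(Z<.03)])):
    print(nm,len(p),rect(p),np.median(Z[near&(Z>0.037)]) )
    for d in range(17,23):
        a=np.radians(d);x=p[:,:2]@[np.cos(a),np.sin(a)];y=p[:,:2]@[-np.sin(a),np.cos(a)]
        print(d,np.percentile(x,[1,50,99]).round(4),np.percentile(y,[1,50,99]).round(4))
p=P[near&(px.max(-1)<60)&(Z>.035)&(Z<.045)]
q=p[:,:2]-p[:,:2].mean(0);v=np.linalg.svd(q,full_matrices=False)[2][0];print(np.degrees(np.arctan(v[1]/v[0])),p.mean(0))
```

```text
plate 10403 ((472.83197021484375, -195.5614013671875), (136.1773681640625, 119.25118255615234), 19.701435089111328) 0.040585718704403105
17 [0.3286 0.3965 0.4583] [-0.384  -0.3212 -0.2664]
18 [0.3231 0.3908 0.4523] [-0.3905 -0.3281 -0.2733]
19 [0.3173 0.385  0.4462] [-0.3972 -0.3347 -0.2804]
20 [0.3113 0.3791 0.4403] [-0.4038 -0.3411 -0.2871]
21 [0.3053 0.3729 0.4343] [-0.4104 -0.3478 -0.2937]
22 [0.299  0.3667 0.4283] [-0.4171 -0.3544 -0.2998]
grip 701 ((479.22174072265625, -193.5015411376953), (58.278961181640625, 12.847698211669922), 20.514280319213867) 0.040585718704403105
17 [0.3729 0.4019 0.4306] [-0.3322 -0.3251 -0.3184]
18 [0.3671 0.3962 0.425 ] [-0.3388 -0.3321 -0.3256]
19 [0.3612 0.3905 0.4192] [-0.3455 -0.339  -0.3325]
20 [0.3552 0.3846 0.4132] [-0.3521 -0.3457 -0.3393]
21 [0.3491 0.3786 0.4071] [-0.3587 -0.3523 -0.3458]
22 [0.3428 0.3723 0.4009] [-0.3656 -0.3589 -0.352 ]
knk 807 ((547.651123046875, -168.81239318847656), (23.3735408782959, 38.7385368347168), 21.231273651123047) 0.040585718704403105
17 [0.4632 0.4731 0.4852] [-0.3408 -0.3215 -0.3027]
18 [0.4576 0.4675 0.4797] [-0.349  -0.3297 -0.3109]
19 [0.4519 0.4616 0.474 ] [-0.3571 -0.3379 -0.319 ]
20 [0.4457 0.4556 0.4682] [-0.3651 -0.346  -0.3269]
21 [0.4394 0.4495 0.4623] [-0.373  -0.3539 -0.3349]
22 [0.4329 0.4432 0.4562] [-0.3808 -0.3617 -0.3426]
19.543006856526745 [ 0.47939889 -0.19342193  0.04060501]
```

```bash
python3 -m pendant '[[0,3,1,0,-0.5],[0,5.3,1.65,-3,-0.5],[0,5.3,1.65,-7,-0.5],[0,5.3,1.65,-11,-0.5],[0,5.3,1.65,-15,-0.5],[0,5.3,1.65,-18,-0.5],[0,5.3,1.65,-18,-0.5],[0,5.3,1.65,-18,-0.5],[0,5.3,1.65,-18,-0.5],[0,5.3,1.65,-18,-0.5]]'
python3 - <<'E'
from h import *
s=snap('wrist','w3'); o=manip.observe(); print(o['t'],o['position'],o['orientation'],o['joint_vel'].round(3))
P=cloud(s);px=s['pixels'].astype(int);Z=P[...,2]
near=(abs(P[...,0]-.48)<.05)&(abs(P[...,1]+.193)<.05)
p=P[near&(px.max(-1)<70)&(Z>.036)&(Z<.045)]; print(len(p),rect(p),p.mean(0))
E
```

```text
t: 1.92
position: [0.4812, -0.1951, 0.0535]
orientation: [0.985, 0.171, 0.002, 0.001]
contact_force: [-0.0, -0.7, 0.5]
gripper_width: 1.002
1.9667 [ 0.48127801 -0.19494784  0.05356482] [0.98516958 0.17157078 0.00173376 0.00116842] [ 0.006 -0.001  0.006  0.    -0.006  0.001]
2522 ((480.2860412597656, -193.229248046875), (58.84503173828125, 13.909163475036621), 19.01580810546875) [ 0.4822498  -0.19251429  0.04061812]
```

View pics/w3.png

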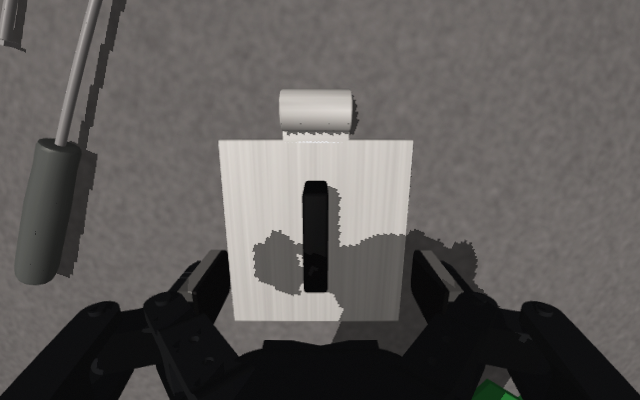

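```bash
python3 -m pendant '[[0,-0.1,0.17,-2,0],[0,-0.1,0.17,-3.3,0],[0,-0.1,0.17,-3.9,0],[0,-0.1,0.17,-3.9,0],[0,-0.1,0.17,-3.9,0],[0,-0.1,0.17,-3.9,0]]'
python3 - <<'E'
from h import *
o=manip.observe(); print(o['t'],o['position'],o['orientation'],o['joint_vel'].round(3))
E
```

```text
t: 2.47
position: [0.4796, -0.1925, 0.0134]
orientation: [0.985, 0.172, 0.001, 0.0]
contact_force: [0.0, -0.1, 0.7]
gripper_width: 0.998
2.4667 [ 0.47958045 -0.19247567  0.01340998] [9.85123566e-01 1.71845163e-01 7.44690638e-04 4.94470433e-04] [ 0.     0.     0.003 -0.002 -0.001 -0.001]
```

```bash
python3 -m pendant '[[60,0,0,-0.2,0],[120,0,0,-0.2,0],[180,0,0,-0.2,0],[255,0,0,-0.2,0],[255,0,0,-0.2,0],[255,0,0,-0.2,0],[255,0,0,-0.2,0],[255,0,0,-0.2,0],[255,0,0,-0.2,0],[255,0,0,-0.2,0]]'; python3 -m pendant '[[255,0,0,0,0],[255,0,0,0,0],[255,0,0,0,0],[255,0,0,0,0]]'
python3 - <<'E'
from h import *
s=snap('wrist','w4')
E
```

```text
t: 3.3
position: [0.4789, -0.1922, 0.0105]
orientation: [0.985, 0.172, 0.0, 0.0]
contact_force: [-0.3, -0.2, 5.5]
gripper_width: 0.154
t: 3.63
position: [0.479, -0.1922, 0.0106]
orientation: [0.985, 0.172, 0.0, 0.0]
contact_force: [-1.0, 0.3, 4.9]
gripper_width: 0.156
```

View pics/w4.png

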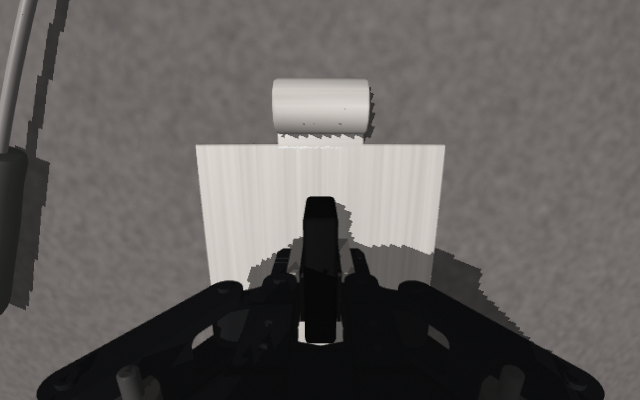

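```bash
python3 -m pendant '[[255,0,0,0.5,0],[255,0,0,1.5,0],[255,0,0,3.5,0],[255,0,0,6.5,0],[255,0,0,9.5,0],[255,0,0,12.5,0],[255,0,0,15,0],[255,0,0,16.5,0],[255,0,0,17,0],[255,0,0,17,0]]'; python3 -m pendant '[[255,0,0,0,0],[255,0,0,0,0],[255,0,0,0,0]]'
python3 - <<'E'
from h import *
s=snap('wrist','w5'); o=manip.observe(); print(o['t'],o['position'],o['orientation'],o['joint_vel'].round(3)); s=snap('side','s5')
E
```

```text
t: 4.52
position: [0.4792, -0.1923, 0.1817]
orientation: [0.985, 0.172, 0.001, 0.001]
contact_force: [-0.1, -0.6, -3.2]
gripper_width: 0.155
t: 4.77
position: [0.4779, -0.1917, 0.1789]
orientation: [0.985, 0.172, -0.001, -0.001]
contact_force: [-0.2, -0.3, -4.0]
gripper_width: 0.156
4.8167 [ 0.4780244  -0.19181064  0.17897963] [ 9.85128573e-01  1.71813581e-01 -1.12269055e-03 -7.26128281e-04] [-0.001 -0.003 -0.006 -0.     0.002 -0.001]
```

View pics/w5.png

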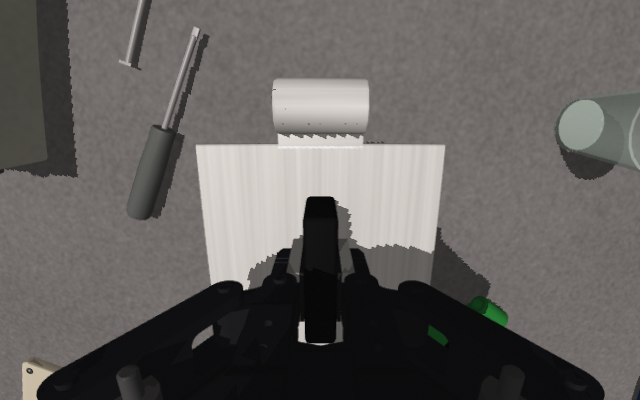

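View pics/s5.png

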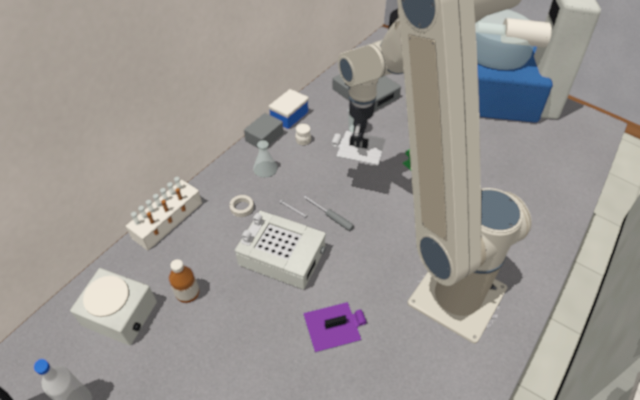

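```bash
cat >> h.py <<'E'
def lid_in(s):
    # fit lid in world from wrist picture (fixed pixel areas); returns bore centre, yaw, normal
    P=cloud(s); px=s['pixels'].astype(int)
    reg=np.zeros(P.shape[:2],bool); reg[152:235,206:436]=1; reg[195:,270:370]=0
    br=px.min(-1); m=reg&np.isfinite(P[...,2])&(br>45)
    p=P[m]; c=np.median(p,0); 
    for _ in range(4):
        q=p-p.mean(0); n=np.linalg.svd(q,full_matrices=False)[2][2]; n*=np.sign(n[2]); r=q@n; p=p[abs(r)<max(.0015,2*r.std())]
    c=p.mean(0)
    kr=np.zeros_like(reg); kr[78:131,270:372]=1
    k=P[kr&np.isfinite(P[...,2])]; h=(k-c)@n; k=k[(h>.006)&(h<.03)]; h=(k-c)@n
    return c,n,k,h
E
python3 - <<'E'
from h import *
for f in('w4','w5'):
    s=load(f); c,n,k,h=lid_in(s)
    t=np.radians(19.8); ux=np.array([np.cos(t),np.sin(t),0]);uy=np.array([-np.sin(t),np.cos(t),0])
    print(f,c,'tilt x,y deg',np.degrees([n@ux,n@uy]),len(k),'top above plate',np.percentile(h,99))
    r=rect(k);print(r)
    a=k@ux;b=k@uy; print(np.percentile(a,[1,99]),np.percentile(b,[1,50,99]))
    R=cv2.Rodrigues(s['rvec'])[0]; o=-R.T@s['tvec'].reshape(3); print('cam',o,R[2])
E
```

```text
w4 [ 0.51107786 -0.18142935  0.00678581] tilt x,y deg [0.06729187 0.00915732] 5082 top above plate 0.01898979246929291
((547.774658203125, -167.84536743164062), (21.69687271118164, 39.904666900634766), 19.763965606689453)
[0.44777965 0.46919739] [-0.36284839 -0.34345376 -0.32426674]
cam [ 0.54448701 -0.16897654  0.1539361 ] [-0.25866407 -0.09354041 -0.96142763]
w5 [ 0.50996934 -0.18099865  0.17501625] tilt x,y deg [ 0.22347819 -0.10067029] 5078 top above plate 0.018913856060586744
((546.6636962890625, -167.35414123535156), (21.70603370666504, 40.22414016723633), 19.8835506439209)
[0.44693235 0.46835152] [-0.36203411 -0.34266537 -0.32347739]
cam [ 0.54381756 -0.16868688  0.32209922] [-0.26152972 -0.0923158  -0.96077052]
```

```bash
python3 -m pendant '[[255,-0.1,1,1,0],[255,-0.3,3.5,2,-0.5],[255,-0.6,7,2,-1.2],[255,-0.9,11,2,-2],[255,-1.2,15,2,-2.8],[255,-1.5,19,2,-3.6],[255,-1.8,23,2,-4.4],[255,-2.1,27,2,-5.2],[255,-2.4,31,2,-6],[255,-2.6,34,2,-6.5]]'; python3 -m pendant '[[255,-0.1,2.2,0,-0.2],[255,-0.2,3.2,0,-0.3],[255,-0.2,3.7,0,-0.3],[255,-0.2,3.7,0,-0.3],[255,-0.2,3.7,0,-0.3],[255,-0.2,3.7,0,-0.3],[255,-0.2,3.7,0,-0.3]]'
python3 - <<'E'
from h import *
s=snap('wrist','w6'); o=manip.observe(); print(o['t'],o['position'],o['orientation'],o['joint_vel'].round(3))
E
```

```text
t: 5.7
position: [0.4518, 0.151, 0.2008]
orientation: [0.993, 0.116, 0.0, -0.0]
contact_force: [0.3, -0.4, -4.0]
gripper_width: 0.156
t: 6.28
position: [0.4508, 0.1837, 0.2003]
orientation: [0.994, 0.112, -0.0, 0.0]
contact_force: [0.1, -0.1, -3.3]
gripper_width: 0.153
6.3333 [0.45091886 0.18386376 0.20031527] [ 9.93674200e-01  1.12301247e-01 -9.85244282e-05  6.70032780e-05] [ 0.003  0.002 -0.003  0.    -0.001  0.   ]
```

View pics/w6.png

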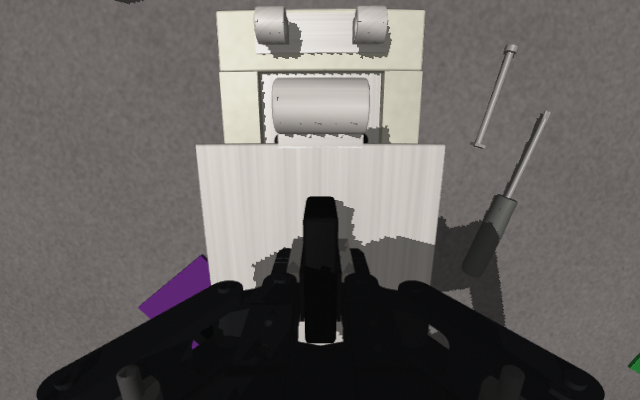

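The wrist view shows both heater knuckles, at (270,25) and (371,25), and the lid knuckle at (320,104). Next I measure one against the other.

```bash
cat >> h.py <<'E'
def cyl(k,yaw,r=.012,top=True):
    # fit axis (x',z) of a tube radius r along y' given yaw; and y' extents
    from scipy.optimize import least_squares
    t=np.radians(yaw); ux=np.array([np.cos(t),np.sin(t),0]);uy=np.array([-np.sin(t),np.cos(t),0])
    a=k@ux;b=k@uy;z=k[:,2]
    f=lambda v: np.hypot(a-v[0],z-v[1])-r
    o=least_squares(f,[np.median(a),z.max()-r],loss='soft_l1',f_scale=.0007)
    g=abs(f(o.x))<.0015
    return o.x,np.percentile(b[g],[1,99]),g.sum(),ux,uy
E
python3 - <<'E'
from h import *
s=load('w6');P=cloud(s);Z=P[...,2]
U,V=np.meshgrid(np.arange(640),np.arange(400))
kA=P[(V<50)&(U>240)&(U<320)&(Z>.103)&(Z<.13)];kB=P[(V<50)&(U>320)&(U<400)&(Z>.103)&(Z<.13)]
c,n,kl,h=lid_in(s)
rim=P[(V<70)&(Z>.08)&(Z<.09)]
print('rim z',np.median(rim[:,2]),rect(rim))
for yaw in (12.5,13,13.5):
    A=cyl(kA,yaw);B=cyl(kB,yaw);L=cyl(kl,yaw)
    print(yaw,'A',A[:3],'B',B[:3],'L',L[:3])
t=np.radians(13);ux=np.array([np.cos(t),np.sin(t),0]);uy=np.array([-np.sin(t),np.cos(t),0])
print('lid tilt',np.degrees([n@ux,n@uy]),rect(kl),c)
E
```

```text
rim z 0.08614281691672944 ((572.2366333007812, 210.89817810058594), (44.05176544189453, 160.3837127685547), 12.925926208496094)
12.5 A (array([0.60805788, 0.1094127 ]), array([0.10639398, 0.12555982]), np.int64(1087)) B (array([0.60885106, 0.10939952]), array([0.0385079 , 0.05764434]), np.int64(1081)) L (array([0.5523094 , 0.20208526]), array([0.0625919, 0.1010821]), np.int64(5015))
13 A (array([0.60904679, 0.10941364]), array([0.10114127, 0.1202309 ]), np.int64(1087)) B (array([0.60924615, 0.10939921]), array([0.03315495, 0.05240159]), np.int64(1079)) L (array([0.5530014, 0.2020851]), array([0.05775722, 0.09629545]), np.int64(5022))
13.5 A (array([0.6099896 , 0.10941451]), array([0.09585788, 0.11489154]), np.int64(1087)) B (array([0.60959489, 0.10939888]), array([0.02777288, 0.04710767]), np.int64(1080)) L (array([0.55365205, 0.20208558]), array([0.05290666, 0.09148454]), np.int64(5024))
lid tilt [0.09978839 0.00975199] ((522.1841430664062, 199.6431121826172), (21.728694915771484, 39.91976547241211), 12.971467971801758) [0.48408217 0.19060539 0.1965042 ]
```

```bash
python3 -m pendant '[[255,1,0.2,0,0.1],[255,2.5,0.6,0,0.2],[255,4,0.9,0,0.2],[255,5.2,1.2,-0.5,0.2],[255,5.47,1.25,-2,0.2],[255,5.47,1.25,-4,0.2],[255,5.47,1.25,-5.2,0.2],[255,5.47,1.25,-5.5,0.2],[255,5.47,1.25,-5.5,0.2],[255,5.47,1.25,-5.5,0.2]]'; python3 -m pendant '[[255,0,0,0,0],[255,0,0,0,0],[255,0,0,0,0]]'
python3 - <<'E'
from h import *
s=snap('wrist','w7'); o=manip.observe(); print(o['t'],o['position'],o['orientation'],o['joint_vel'].round(3))
E
```

```text
t: 7.17
position: [0.5058, 0.1974, 0.1455]
orientation: [0.993, 0.115, 0.0, -0.0]
contact_force: [-0.3, 1.0, -3.0]
gripper_width: 0.151
t: 7.42
position: [0.506, 0.1976, 0.1462]
orientation: [0.993, 0.115, 0.001, -0.0]
contact_force: [-0.8, 0.5, -4.2]
gripper_width: 0.153
7.4667 [0.50587091 0.19751864 0.14606792] [ 9.93384189e-01  1.14836390e-01  6.55103886e-04 -1.62830490e-04] [0.    0.004 0.003 0.001 0.001 0.001]
```

View pics/w7.png

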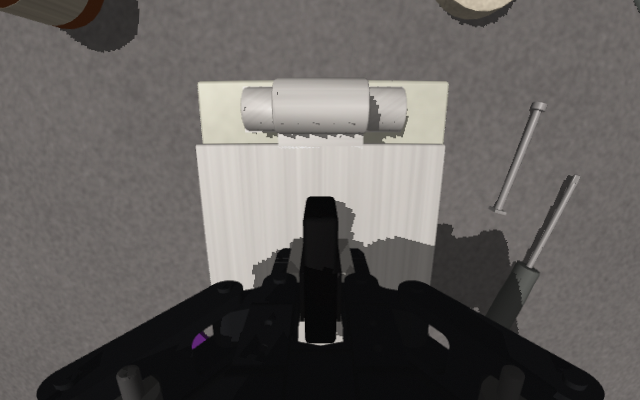

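```bash
cat >> h.py <<'E'
def rel(s,yaw=13.2):
    P=cloud(s);Z=P[...,2]; U,V=np.meshgrid(np.arange(640),np.arange(400))
    b=(V>75)&(V<140)&(Z>.103)&(Z<.135)
    A=cyl(P[b&(U>225)&(U<271)],yaw);B=cyl(P[b&(U>374)&(U<430)],yaw)
    c,n,kl,h=lid_in(s);L=cyl(kl,yaw);ux,uy=A[3:]
    print('A',A[:3],'B',B[:3],'L',L[:3]); print('tilt',np.degrees([n@ux,n@uy]),'lidyaw',rect(kl)[2])
    hx=(A[0][0]+B[0][0])/2; hz=(A[0][1]+B[0][1])/2; hy=(A[1][1]+B[1][0])/2; ly=L[1].mean()
    d=np.array([hx-L[0][0],hy-ly,hz-L[0][1]])*1000; print('need x,y,z (heater axes, mm)',d.round(2),'world',(d[0]*ux+d[1]*uy).round(2), 'heater yaw err',np.degrees((A[0][0]-B[0][0])/.068))
E
python3 - <<'E'
from h import *
rel(load('w7'))
E
```

```text
A (array([0.6094643 , 0.10941564]), array([0.10270096, 0.1183017 ]), np.int64(1253)) B (array([0.60945418, 0.10949767]), array([0.03107732, 0.04753397]), np.int64(1327)) L (array([0.61005549, 0.14808501]), array([0.05703754, 0.09551797]), np.int64(5016))
tilt [-0.01400977  0.00626997] lidyaw 13.264936447143555
need x,y,z (heater axes, mm) [ -0.6   -1.59 -38.63] world [-0.22 -1.68 -0.  ] heater yaw err 0.008530569451111419
```

```bash
python3 -m pendant '[[255,-0.02,-0.17,-0.5,0],[255,-0.02,-0.17,-1,0],[255,-0.02,-0.17,-1.2,0],[255,-0.02,-0.17,-1.2,0],[255,-0.02,-0.17,-1.2,0],[255,-0.02,-0.17,-1.2,0],[255,-0.02,-0.17,-1.2,0]]'
python3 - <<'E'
from h import *
s=snap('wrist','w8'); o=manip.observe(); print(o['t'],o['position'],o['orientation'],o['joint_vel'].round(3)); rel(s)
E
```

```text
t: 8.05
position: [0.5055, 0.1957, 0.1334]
orientation: [0.993, 0.115, 0.0, -0.0]
contact_force: [0.7, 0.3, -3.3]
gripper_width: 0.151
8.1 [0.50542107 0.19572571 0.13341803] [ 9.93383247e-01  1.14846486e-01  9.16460440e-05 -3.27382935e-05] [-0.001 -0.002 -0.002 -0.001  0.001  0.001]
A (array([0.60946715, 0.10947528]), array([0.09910146, 0.11804325]), np.int64(1812)) B (array([0.60942752, 0.10951295]), array([0.03113866, 0.04800662]), np.int64(1595)) L (array([0.6091053 , 0.13521649]), array([0.05538356, 0.09389459]), np.int64(4995))
tilt [0.0690003  0.01728878] lidyaw 13.099990844726562
need x,y,z (heater axes, mm) [  0.34  -0.05 -25.72] world [0.34 0.03 0.  ] heater yaw err 0.03339236586623156
```

```bash
python3 -m pendant '[[255,0.03,0,-0.3,0],[255,0.03,0,-0.7,0],[255,0.03,0,-1.1,0],[255,0.03,0,-1.5,0],[255,0.03,0,-1.9,0],[255,0.03,0,-2.2,0],[255,0.03,0,-2.4,0],[255,0.03,0,-2.5,0],[255,0.03,0,-2.5,0],[255,0.03,0,-2.5,0]]'; python3 -m pendant '[[255,0,0,0,0],[255,0,0,0,0]]'
python3 - <<'E'
from h import *
s=snap('wrist','w9'); o=manip.observe(); print(o['t'],o['position'],o['orientation'],o['joint_vel'].round(3)); rel(s)
E
```

```text
t: 8.93
position: [0.5057, 0.1957, 0.1083]
orientation: [0.993, 0.115, 0.0, -0.0]
contact_force: [0.2, 0.6, -4.5]
gripper_width: 0.155
t: 9.1
position: [0.5058, 0.1957, 0.1085]
orientation: [0.993, 0.115, 0.0, -0.0]
contact_force: [-0.2, 0.3, -3.2]
gripper_width: 0.157
9.15 [0.50572858 0.19571067 0.10851378] [ 9.93385394e-01  1.14827811e-01  1.74040202e-04 -5.38632000e-05] [-0.     0.     0.002 -0.002  0.001  0.   ]
A (array([0.6094232 , 0.10948108]), array([0.09879196, 0.11476442]), np.int64(2023)) B (array([0.60936211, 0.10945548]), array([0.03141702, 0.05059874]), np.int64(2579)) L (array([0.60943086, 0.11037276]), array([0.05527613, 0.09381811]), np.int64(5015))
tilt [0.09197725 0.00683684] lidyaw 13.146188735961914
need x,y,z (heater axes, mm) [-0.04 -1.46 -0.9 ] world [ 0.3  -1.43 -0.  ] heater yaw err 0.05147957766529483
```

View pics/w9.png

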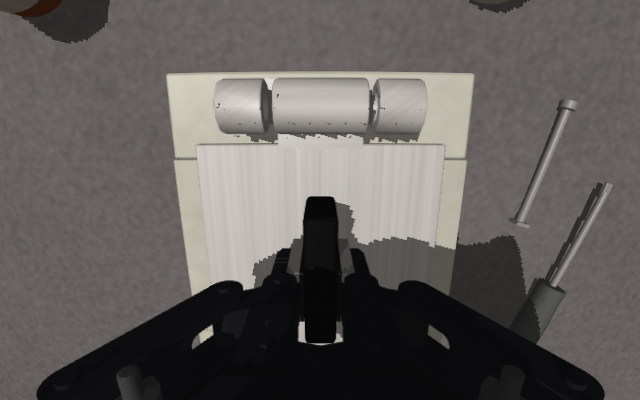

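The heater knuckles sit at (241,107) and (402,107), with the lid knuckle centred between them at (320,105). My window clips the left knuckle, which starts at column 213, so I'll widen it and lower the last 0.9 mm.

```bash
sed -i 's/(U>225)/(U>200)/; s/(U<430)/(U<445)/' h.py; python3 -m pendant '[[255,0,0,-0.09,0],[255,0,0,-0.09,0],[255,0,0,-0.09,0],[255,0,0,-0.09,0]]'
python3 - <<'E'
from h import *
s=snap('wrist','w10'); rel(load('w9'));rel(s); snap('scene','sc10'); d=snap('side','sd10')
o=manip.observe(); print(o['t'],o['position'],o['orientation'],o['contact_force'],np.abs(o['joint_vel']).max())
a=load('sc10')['pixels'][140:260,320:460]; b=d['pixels'][190:300,220:360]
cv2.imwrite('pics/c10.png',np.hstack([cv2.resize(x,(400,340),interpolation=cv2.INTER_CUBIC) for x in(a,b)])[:,:,::-1])
E
```

```text
t: 9.48
position: [0.5056, 0.1957, 0.1074]
orientation: [0.993, 0.115, -0.0, -0.0]
contact_force: [0.8, 0.5, -3.8]
gripper_width: 0.153
A (array([0.6093985 , 0.10946338]), array([0.09883508, 0.11796799]), np.int64(2563)) B (array([0.60936211, 0.10945548]), array([0.03141702, 0.05059874]), np.int64(2579)) L (array([0.60943086, 0.11037276]), array([0.05527613, 0.09381811]), np.int64(5015))
tilt [0.09197725 0.00683684] lidyaw 13.146188735961914
need x,y,z (heater axes, mm) [-0.05  0.15 -0.91] world [-0.08  0.13  0.  ] heater yaw err 0.030663349919687943
A (array([0.60938752, 0.10947446]), array([0.09884573, 0.11789052]), np.int64(2618)) B (array([0.60935492, 0.10943834]), array([0.03134912, 0.05056869]), np.int64(2633)) L (array([0.60925309, 0.10921554]), array([0.05530837, 0.09376356]), np.int64(5006))
tilt [0.14681954 0.01194998] lidyaw 13.333794593811035
need x,y,z (heater axes, mm) [0.12 0.08 0.24] world [0.1  0.11 0.  ] heater yaw err 0.02746793495597342
9.6333 [0.50560749 0.19566948 0.10742028] [ 9.93387238e-01  1.14811996e-01 -1.95432924e-05 -3.85083491e-06] [-0.41256118  0.69835425 -4.2856854 ] 0.001372600897247789
```

View pics/c10.png

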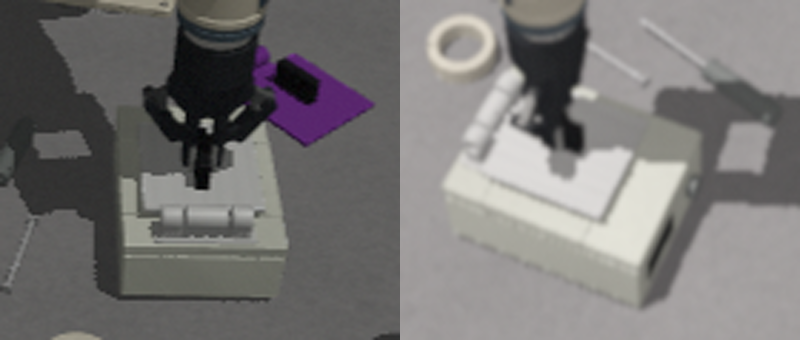

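The bore is aligned within about 0.3 mm, the lid is level, and the tool force is only the lid's weight. One hold to check for drift, then I hand in.

```bash
python3 -m pendant '[[255,0,0,0,0],[255,0,0,0,0],[255,0,0,0,0],[255,0,0,0,0],[255,0,0,0,0],[255,0,0,0,0]]'
python3 - <<'E'
from h import *
s=snap('wrist','w11'); rel(s); o=manip.observe(); print(o['t'],o['contact_force'],np.abs(o['joint_vel']).max())
print(manip.finish_job())
E
```

```text
t: 10.13
position: [0.5056, 0.1957, 0.1074]
orientation: [0.993, 0.115, 0.0, -0.0]
contact_force: [0.2, 0.4, -4.8]
gripper_width: 0.155
A (array([0.60939777, 0.10946848]), array([0.09883573, 0.11790851]), np.int64(2609)) B (array([0.60934108, 0.1094507 ]), array([0.03132546, 0.05063141]), np.int64(2642)) L (array([0.60927297, 0.10922816]), array([0.05528885, 0.09376082]), np.int64(4990))
tilt [0.08482871 0.0066621 ] lidyaw 13.00627326965332
need x,y,z (heater axes, mm) [0.1  0.09 0.23] world [0.07 0.11 0.  ] heater yaw err 0.04776208802017322
10.1833 [-0.15029593  0.40159106 -3.53760213] 0.0010908302237394236
the job is handed in; nothing more can be done
None
```

I picked up the aluminium lid by its black grip and lowered its knuckle into the gap on the heater. I handed the job in at 10.2 s with the gripper still holding it there.

In the last wrist-camera check:
- **Alignment:** the lid's bore was within about 0.1 mm (x), 0.1 mm (y) and 0.2 mm (z) of the heater's bore axis. The lid sat within about 0.2° of the heater's direction, with roughly 4 mm of play at each end of its knuckle.
- **Level and still:** the lid was within 0.1° of level and the joints were not moving.
- **Carried by the gripper alone:** the force on the tool was about 4 N straight down, which is the lid's weight, so there was no sign of it touching the heater.

One check disagreed along the way: a 1.5 mm sideways error, caused by my measuring window cutting off one knuckle. With the window widened, it read 0.15 mm.

I moved nothing else on the bench. The last close-up showed the heater and the things right around it undisturbed, but I did not re-measure the other items. The camera calibration is only good to about 2 mm, but both bores were measured in the same picture, so that error should largely cancel in the alignment figures.

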